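# Snap the front frame back onto a copier's touch panel

## Robot

A 6-joint arm with a two-finger parallel gripper is mounted at the origin on the work surface. World frame = base frame: x ahead of the robot, y to its left, z up, the work surface at z = 0. Lengths are in m, angles in rad, forces in N, time in s.
With the tool pointing down it reaches from about 0.3 to 0.775 m from the base axis. Payload 14.6 kg.
Tool frame: the origin (TCP) lies at the very end of the fingers, on their centre line; the grasp point (between the pads) lies 19 mm behind it; z points along the fingers, y is the direction in which the jaws open and shut (so a half turn about z gives the same grasp; the last joint's range is limited). The gripper opens to 94 mm and grips with 3 to 60 N. Pads are 16 mm wide; open, the fingers measure 119 mm over their backs; the gripper's body (75 mm by 177 mm) begins 78 mm behind the grasp point.
Start: joints at [-1.264, 0.3, 1.521, -0, 1.321, -0.067], TCP at [0.201, -0.512, 0.172] pointing down, gripper open.
Joint ranges: [-3.03, 3.03], [-0.79, 2.21], [0.23, 2.52], [-1.04, 4.18], [0, 3.07], [-2.55, 2.55]. Speed limits (rad/s): [2.22, 2.22, 2.57, 3.14, 3.14, 3.14].

## Interface

Orientations are given as [roll, pitch, yaw] about the fixed x, y, z axes, in that order (R = Rz(yaw) Ry(pitch) Rx(roll)).
In Python, from station import status, camera, ctrl gives the robot as it stands. The module is installed in compiled form; this text tells all that it offers.
- The arm moves only by the shell command python3 -m jog 'ROWS' [FORCE]. ROWS is JSON, a list of rows, each a list of 7 numbers: the shift along the tool's x, y, z each as a share of 1000 mm, from -1 to 1, then the turn, a rotation vector about the tool's x, y, z each as a share of pi/2 rad, from -1 to 1, then the opening, from -1 (shut) to 1 (fully open), so that 0 is half open. A call has 1 to 20 rows; each row is the pose to reach, as a shift and turn from the pose measured when the call began, along the tool's axes at that moment; what a row does not reach only later rows make up. A row lasts 1/10 s, in which the tool goes at most 50 mm and 8.59 degrees, less where a joint would pass 70% of its speed; a pose out of reach is approached as far as the arm can. A call with a number of a shift or a turn outside -1 to 1 is refused whole. A call with a gripper value outside its range is refused whole. The fingers move at their own pace and stop on an object; FORCE is the grip in N (left out, the last holds). Time passes only in rows, so rows that repeat a pose let the fingers close. It gives the time, the measured TCP pose, the force and the opening at its end, in the units of the state.
- status.get_obs(): the state, without advancing time (a new reading comes with each control period).
- camera(name): name is "side" or "top"; returns a dict with "image" (480x640x3 uint8, red, green, blue), "fx", "fy", "cx", "cy" (pixels), "k1" (the pictures are not rectified: a ray, as slopes to the right and down, at radius r is drawn at 1 + k1 r^2 times it, then the intrinsics apply), "world_from_camera" (4x4, takes a point from camera to world coordinates). Camera axes: x right, y down, z forward; pixel columns grow to the right and rows downward; lengths in m; the calibration is good to about 2 mm. A picture is of the moment at which its call begins. There is no depth.
- ctrl.hand_in(): hands the job in, once; it reports no verdict.
The state is a dict: "time_s": time; "qpos": joint angles; "joint_vel": joint speeds; "tau": joint torques, N m; "ee_pos": TCP position; "eef_rot": TCP orientation; "force": force on the tool from outside, world axes, zero at the start; "moment": the same for the moment, N m; "grip_width": finger opening in m.
Only numpy, scipy, OpenCV 4.12 (cv2) and the standard library are available. Lean on these libraries where they do the work, as an engineer would, in place of code of your own. Each camera call takes 0.05 s, during which the arm holds its last target.

## Task

The repaired touch panel of a copier lies on its back on the bench, and its snap-fit front frame has been laid on but not clipped in all round. Press round the frame with the fingertips, section by section (two on each long side, one at each end), until all six have snapped home, and then take the hand away. Do not press on the glass, leave the panel lying where it is without lifting it, and do not disturb the screwdriver, the card reader and the adapter box.

Things in the scene. Friction and masses are not known exactly. Their poses are not given: they have to be found in the camera images.
- panel: Copier touch panel, loose, 0.9 kg, on its back on rubber feet. Shell 156 x 216 mm; cream front frame 164 x 224 mm outside, 28 mm wide round a 108 x 168 mm window; hinge lugs reach to x = +103 mm on the far side. Origin: centre of the underside, on the bench; x away from the robot (short size), y left (long size), z up. The shut frame's flat top lies 29 mm above the origin.
- screen: The dark glass in the frame's window, fixed in the panel, top 26 mm above the bench, so 3 mm below the top of the shut frame. Origin: as the panel's. It must not be pressed.
- front_left (a joint): How far the left half of the long side nearest the robot of the frame stands up, rad: 0 = snapped home, 0.21 to 0.29 = not snapped. It flexes about its inner edge (at the glass): outer edge then 6 to 8 mm up. It springs back to 0.21 if let go early. Pressed past 0.07 it snaps to 0 by itself; this takes about 8 N down at its spot, more nearer the glass. Once home it stays, and may be pressed again.
- front_right (a joint): How far the right half of the long side nearest the robot of the frame stands up, rad: 0 = snapped home, 0.21 to 0.29 = not snapped. It flexes about its inner edge (at the glass). Behaves as front_left.
- far_left (a joint): How far the left half of the long side away from the robot (the side with the hinge lugs) of the frame stands up, rad: 0 = snapped home, 0.21 to 0.29 = not snapped. It flexes about its inner edge (at the glass). Behaves as front_left.
- far_right (a joint): How far the right half of the long side away from the robot of the frame stands up, rad: 0 = snapped home, 0.21 to 0.29 = not snapped. It flexes about its inner edge (at the glass). Behaves as front_left.
- left_end (a joint): How far the whole left short side of the frame stands up, rad: 0 = snapped home, 0.21 to 0.29 = not snapped. It flexes about its inner edge (at the glass). Behaves as front_left.
- right_end (a joint): How far the whole right short side (the one with three small round key caps) of the frame stands up, rad: 0 = snapped home, 0.21 to 0.29 = not snapped. It flexes about its inner edge (at the glass). Behaves as front_left.
- front_left_spot (a point): Point on the top face of the left half of the long side nearest the robot, midway along its length, 8 mm in from the outer edge (20 mm out from the glass); 29 mm above the bench when snapped home, 33 to 35 mm when not.
- front_right_spot (a point): Point on the top face of the right half of the long side nearest the robot, midway along its length, 8 mm in from the outer edge (20 mm out from the glass); 29 mm above the bench when snapped home, 33 to 35 mm when not.
- far_left_spot (a point): Point on the top face of the left half of the long side away from the robot (the side with the hinge lugs), midway along its length, 8 mm in from the outer edge (20 mm out from the glass); 29 mm above the bench when snapped home, 33 to 35 mm when not.
- far_right_spot (a point): Point on the top face of the right half of the long side away from the robot, midway along its length, 8 mm in from the outer edge (20 mm out from the glass); 29 mm above the bench when snapped home, 33 to 35 mm when not.
- left_end_spot (a point): Point on the top face of the whole left short side, midway along its length, 8 mm in from the outer edge (20 mm out from the glass); 29 mm above the bench when snapped home, 33 to 35 mm when not.
- right_end_spot (a point): Point on the top face of the whole right short side (the one with three small round key caps), midway along its length, 8 mm in from the outer edge (20 mm out from the glass); 29 mm above the bench when snapped home, 33 to 35 mm when not.
- screwdriver: Screwdriver, 190 mm long, black handle 26 mm thick, lying loose left of the panel. Origin: middle of its length, on the bench; x along the blade. To be left alone.
- card_reader: Pale plastic card reader, 100 x 34 x 30 mm with a slot along it, loose, right of the panel. Origin: centre of the underside; x along its length. To be left alone.
- adapter: Flat grey adapter box, 152 x 162 x 28 mm, loose, well to the left, nearer the robot. Origin: centre of the underside. To be left alone.

How it is judged:
By the outcome, as a careful person would: the job done as asked, in the order asked, and still so for the second after the job is handed in, with the robot touching nothing.
It also fails if it takes over 50 s, if anything falls off the work surface, if the arm or the gripper's body presses on something with over 40 N, if the wrist force passes 120 N, or if a joint passes its speed limit or range.

## Working session

There is one attempt and no reset: what is moved stays moved. The work goes in short steps, Python scripts to look and compute and a shell command to move; the robot and the scene stay as the last step left them, time stands still between calls to the robot, and variables do not carry over. Pictures are saved under pics/ and viewed, and the job is handed in when it is done.

```bash
mkdir -p pics
python3 - <<'E'
from station import status,camera
import cv2,numpy as np
for n in("top","side"):
    c=camera(n);cv2.imwrite(f"pics/{n}0.png",c["image"][:,:,::-1])
    print(n,{k:(np.round(v,4).tolist() if k!="image" else 0) for k,v in c.items()})
print(status.get_obs())
E
```

```text
top {'image': 0, 'fx': 467.8375, 'fy': 467.8375, 'cx': 314.6292, 'cy': 245.5194, 'k1': -0.0699, 'world_from_camera': [[-0.0153, -0.9947, 0.1014, 0.5067], [-0.9992, 0.019, 0.0355, 0.0807], [-0.0373, -0.1008, -0.9942, 0.8398], [0.0, 0.0, 0.0, 1.0]]}
side {'image': 0, 'fx': 555.6845, 'fy': 555.6845, 'cx': 312.4681, 'cy': 236.9159, 'k1': 0.0181, 'world_from_camera': [[-0.9936, -0.074, 0.0859, 0.4948], [-0.1126, 0.5527, -0.8257, 0.9604], [0.0137, -0.8301, -0.5575, 0.6514], [0.0, 0.0, 0.0, 1.0]]}
{'time_s': 0.1, 'qpos': array([-1.26362102e+00,  3.00412459e-01,  1.52152574e+00,  1.69050760e-05,
        1.32067592e+00, -6.66165105e-02]), 'joint_vel': array([-0.00110718, -0.00164087, -0.00281453,  0.00052312, -0.00025788,
       -0.00134807]), 'tau': array([-8.51491762e-06, -5.32648087e+01, -3.53284621e+01,  7.09433248e-02,
        2.34568800e-02, -5.48014020e-05]), 'ee_pos': array([ 0.20074435, -0.5117709 ,  0.17194192]), 'eef_rot': array([-3.14057454e+00, -8.43346361e-05,  3.73787583e-01]), 'force': array([0.49364677, 0.42196152, 0.21976629]), 'moment': array([ 0.00497773, -0.0236085 , -0.04862473]), 'grip_width': 0.09416482793824511}
```

View pics/top0.png

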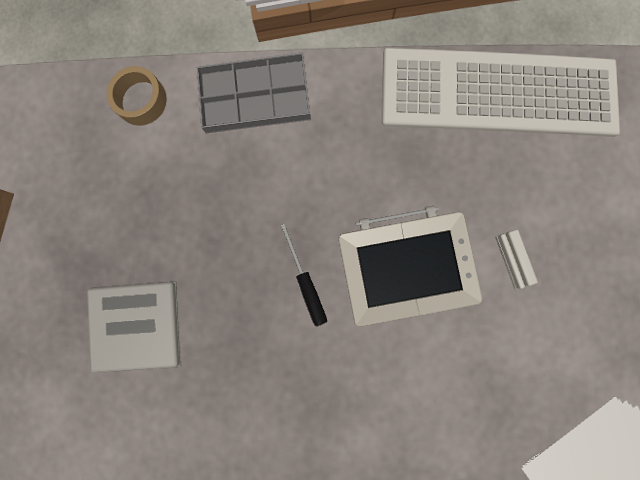

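View pics/side0.png

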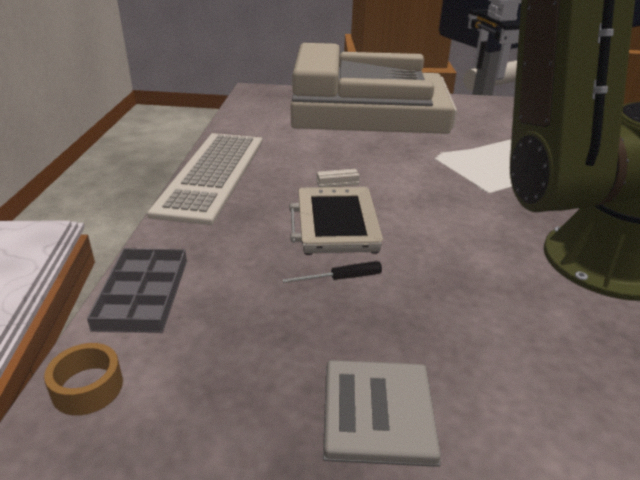

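The top view shows the panel's dark glass with corners near (357,245), (452,231), (463,291) and (368,307), and the key caps on the right near (463,258). The screwdriver is at about (305,275) and the card reader at (517,260). The side view shows the same layout, and both views are clear of the arm. Next I'll measure the glass.

```bash
cat > h.py <<'E'
import cv2,numpy as np
from station import status,camera
def proj(c,px,z):
    K=np.array([[c["fx"],0,c["cx"]],[0,c["fy"],c["cy"]],[0,0,1]])
    p=np.float64(px).reshape(-1,1,2)
    u=cv2.undistortPointsIter(p,K,np.array([c["k1"],0,0,0.]),None,None,(3,50,1e-10)).reshape(-1,2)
    T=c["world_from_camera"]; d=np.c_[u,np.ones(len(u))]@T[:3,:3].T; o=T[:3,3]
    return o+d*((z-o[2])/d[:,2])[:,None]
def glass(n,roi):
    c=camera(n); im=c["image"]; g=im.max(2).astype(int)
    m=np.zeros(g.shape,np.uint8); x0,x1,y0,y1=roi
    m[y0:y1,x0:x1]=(g[y0:y1,x0:x1]<75)*255
    k=max(cv2.findContours(m,0,cv2.CHAIN_APPROX_NONE)[0],key=cv2.contourArea)
    w=proj(c,k[:,0],.026)[:,:2]
    return c,k,cv2.minAreaRect((w*1000).astype(np.float32))
E
python3 - <<'E'
from h import *
for n,roi in(("top",(335,490,205,330)),("side",(305,375,190,245))):
    c,k,r=glass(n,roi); print(n,r,cv2.boundingRect(k)); print(cv2.boxPoints(r).round(1).tolist())
    R=cv2.resize(c["image"][195:345,260:560] if n=="top" else c["image"][160:290,260:420],None,fx=2.6 if n=="top" else 4,fy=2.6 if n=="top" else 4,interpolation=cv2.INTER_CUBIC)
    cv2.imwrite(f"pics/{n}z.png",R[:,:,::-1])
c=camera("top")
print("keys",proj(c,[(461,241),(464.5,258),(468,275)],.031))
print("driver",proj(c,[(282,225),(303,273),(321,325)],.013)); print("reader",proj(c,[(498,236),(517,231),(537,283),(521,289)],.03))
E
```

```text
top ((546.9464721679688, -53.49333953857422), (105.70497131347656, 166.01112365722656), 9.662714958190918) (357, 231, 106, 77)
[[480.8999938964844, 19.5], [508.79998779296875, -144.1999969482422], [613.0, -126.5], [585.0999755859375, 37.20000076293945]]
side ((547.9341430664062, -58.569374084472656), (104.40696716308594, 160.77261352539062), 9.521897315979004) (312, 196, 55, 40)
[[483.20001220703125, 12.100000381469727], [509.70001220703125, -146.5], [612.7000122070312, -129.1999969482422], [586.0999755859375, 29.299999237060547]]
keys [[ 0.59220365 -0.14422631  0.031     ]
 [ 0.5625865  -0.14891894  0.031     ]
 [ 0.53316795 -0.15363024  0.031     ]]
driver [[0.62905485 0.16813247 0.013     ]
 [0.5425358  0.13155672 0.013     ]
 [0.4509968  0.10120556 0.013     ]]
reader [[ 0.5998245  -0.20953968  0.03      ]
 [ 0.60796798 -0.24344366  0.03      ]
 [ 0.51696929 -0.2732399   0.03      ]
 [ 0.50727004 -0.24469324  0.03      ]]
```

View pics/topz.png

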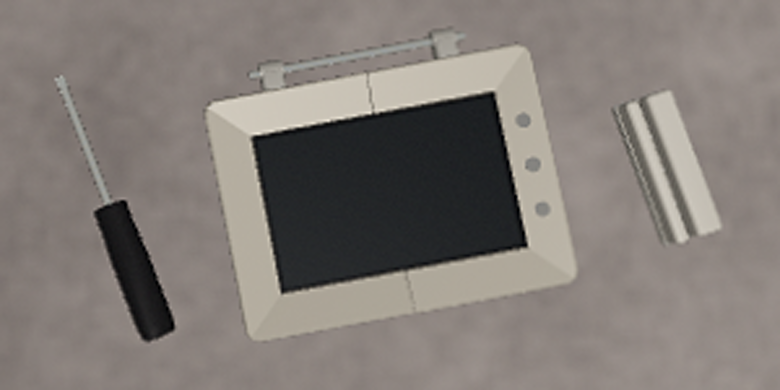

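View pics/sidez.png

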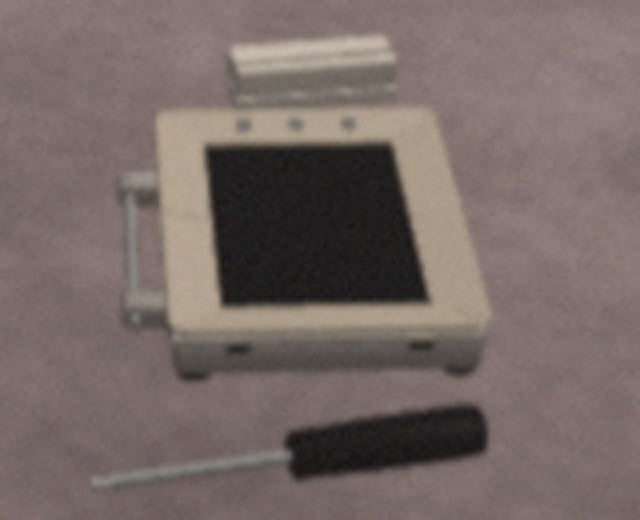

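The top-view glass measures about 107.5 x 168 mm after allowing for the pixel borders, which matches the spec. That puts the panel at about (0.547, -0.054) with yaw 0.169. The side view agrees once you allow for the raised left end hiding part of the glass. The plan is shut fingers, with their 25 mm width along each edge, pressing 20 mm out from the glass.

```bash
cat > go.py <<'E'
import sys,numpy as np
from scipy.spatial.transform import Rotation as R
from station import status
P=np.array([.547,-.054]);Y=.1686
S=dict(fl=(-75,50,0),fr=(-75,-50,0),al=(75,50,0),ar=(75,-50,0),le=(0,105,1),re=(0,-107,1))
o=status.get_obs();r=R.from_euler('xyz',o["eef_rot"])
a,b,q=S[sys.argv[1]];z=float(sys.argv[2])
t=np.r_[P+[np.cos(Y)*a/1e3-np.sin(Y)*b/1e3,np.sin(Y)*a/1e3+np.cos(Y)*b/1e3],z]
tr=R.from_euler('xyz',[np.pi,0,Y+q*np.pi/2])
print("t",o["time_s"],"target",t.round(4),"shift",r.inv().apply(t-o["ee_pos"]).round(4),"turn",((r.inv()*tr).as_rotvec()/(np.pi/2)).round(4),"F",o["force"].round(1))
E
for s in fl fr ar re le al; do python3 go.py $s .06;done
```

```text
t 0.25 target [ 0.4647 -0.0173  0.06  ] shift [ 0.4263 -0.364   0.1124] turn [-0.0003  0.      0.1307] F [ 0.7 -0.1  0.4]
t 0.25 target [ 0.4815 -0.1159  0.06  ] shift [ 0.4059 -0.2661  0.1123] turn [-0.0003  0.      0.1307] F [ 0.7 -0.1  0.4]
t 0.25 target [ 0.6293 -0.0907  0.06  ] shift [ 0.5527 -0.2355  0.1123] turn [-0.0003  0.      0.1307] F [ 0.7 -0.1  0.4]
t 0.25 target [ 0.565  -0.1595  0.06  ] shift [ 0.4677 -0.195   0.1123] turn [-3.000e-04 -2.000e-04 -8.693e-01] F [ 0.7 -0.1  0.4]
t 0.25 target [0.5294 0.0495 0.06  ] shift [ 0.5109 -0.4026  0.1124] turn [-3.000e-04 -2.000e-04 -8.693e-01] F [ 0.7 -0.1  0.4]
t 0.25 target [0.6125 0.0079 0.06  ] shift [ 0.5731 -0.3334  0.1124] turn [-0.0003  0.      0.1307] F [ 0.7 -0.1  0.4]
```

```bash
python3 -m jog '[[0.406,-0.266,0.05,0,0,0.131,-1],[0.406,-0.266,0.05,0,0,0.131,-1],[0.406,-0.266,0.05,0,0,0.131,-1],[0.406,-0.266,0.05,0,0,0.131,-1],[0.406,-0.266,0.05,0,0,0.131,-1],[0.406,-0.266,0.05,0,0,0.131,-1],[0.406,-0.266,0.05,0,0,0.131,-1],[0.406,-0.266,0.05,0,0,0.131,-1],[0.406,-0.266,0.05,0,0,0.131,-1],[0.406,-0.266,0.05,0,0,0.131,-1],[0.406,-0.266,0.112,0,0,0.131,-1],[0.406,-0.266,0.112,0,0,0.131,-1],[0.406,-0.266,0.112,0,0,0.131,-1],[0.406,-0.266,0.112,0,0,0.131,-1],[0.406,-0.266,0.112,0,0,0.131,-1]]' 10; python3 go.py fr .04
python3 - <<'E'
from h import *
for n in("top","side"):
    c=camera(n)["image"]; R=cv2.resize(c[180:345,260:560] if n=="top" else c[120:290,230:450],None,fx=2.6,fy=2.6); cv2.imwrite(f"pics/{n}1.png",R[:,:,::-1])
E
```

```text
time_s: 1.75
ee_pos: [0.4823, -0.1169, 0.0621]
eef_rot: [3.141, -0.002, 0.167]
force: [0.4, 0.5, -0.6]
grip_width: 0.0003
t 1.75 target [ 0.4815 -0.1159  0.04  ] shift [-0.0007 -0.0011  0.0221] turn [ 0.0004 -0.0014 -0.0011] F [ 0.4  0.5 -0.6]
```

View pics/top1.png

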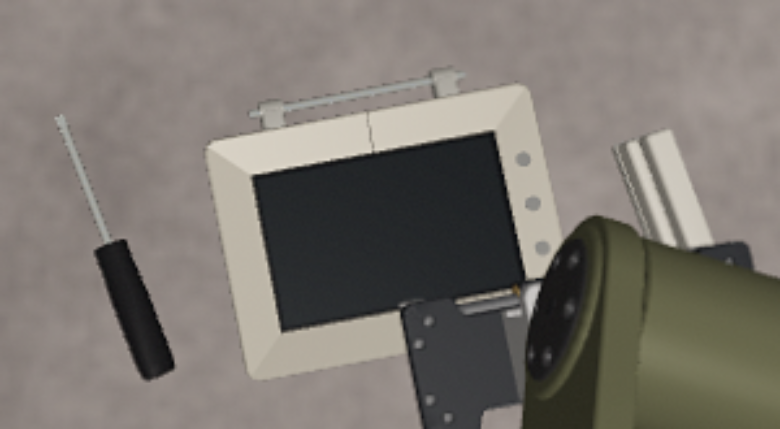

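View pics/side1.png

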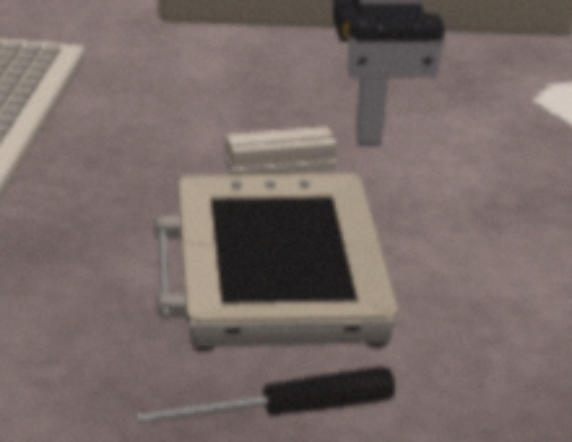

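The hand is shut and over the front-right section. The top view shows the fingers at the lower right and the side view has them at about (370,140), clear of everything. Pressing now.

```bash
python3 -m jog '[[-0.001,-0.001,0.02,0,0,0,-1],[-0.001,-0.001,0.026,0,0,0,-1],[-0.001,-0.001,0.028,0,0,0,-1],[-0.001,-0.001,0.03,0,0,0,-1],[-0.001,-0.001,0.031,0,0,0,-1],[-0.001,-0.001,0.032,0,0,0,-1],[-0.001,-0.001,0.032,0,0,0,-1]]'
```

```text
time_s: 2.55
ee_pos: [0.4811, -0.1158, 0.0298]
eef_rot: [3.141, -0.002, 0.167]
force: [0.4, 0.0, -0.2]
grip_width: 0.0003
```

```bash
python3 -m jog '[[0,0,0.001,0,0,0,-1],[0,0,0.001,0,0,0,-1]]';python3 -m jog '[[0,0,0.001,0,0,0,-1],[0,0,0.001,0,0,0,-1]]'
```

```text
time_s: 2.75
ee_pos: [0.4811, -0.1158, 0.0288]
eef_rot: [3.141, -0.002, 0.167]
force: [0.9, 0.3, 0.3]
grip_width: 0.0007
time_s: 2.95
ee_pos: [0.4811, -0.1158, 0.0277]
eef_rot: [3.141, -0.002, 0.167]
force: [-0.5, -0.1, 0.5]
grip_width: 0.0002
```

Run:
```python
from h import *
c=camera("side")["image"]; R=cv2.resize(c[130:260,280:420],None,fx=4.5,fy=4.5); cv2.imwrite("pics/side2.png",R[:,:,::-1])
c=camera("top")["image"]; R=cv2.resize(c[200:330,330:500],None,fx=4.4,fy=4.4); cv2.imwrite("pics/top2.png",R[:,:,::-1])
```

```text
(no output)
```

View pics/side2.png

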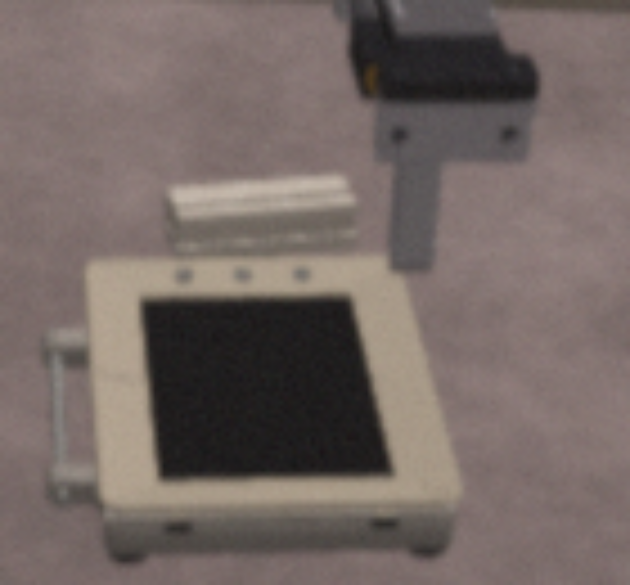

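View pics/top2.png

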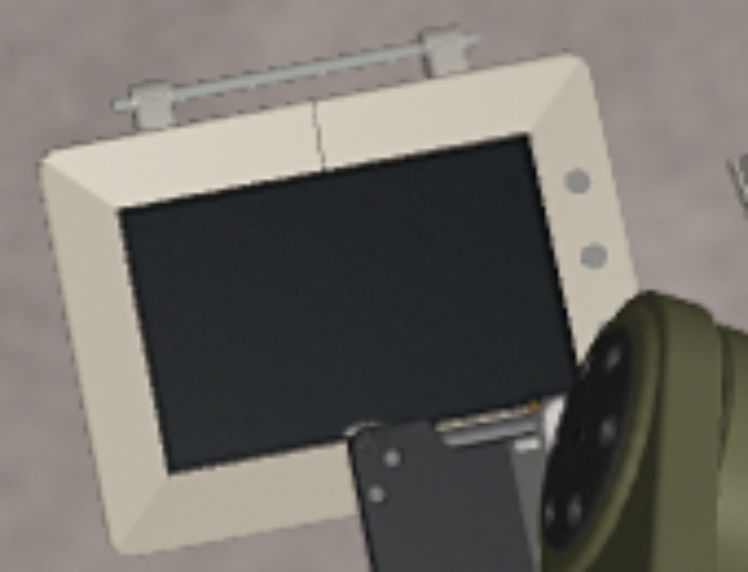

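The side view shows the fingertip at zoom (410,268). That is just off the frame's front edge near the right corner, not at mid-section as commanded, so I'll check it before moving on.

Run:
```python
from h import *
c=camera("side")
def fwd(c,p):
    T=c["world_from_camera"];q=(np.array(p)-T[:3,3])@T[:3,:3];s=q[:2]/q[2];s=s*(1+c["k1"]*(s@s));return (s*[c["fx"],c["fy"]]+[c["cx"],c["cy"]]).round(1)
px=[(280+410/4.5,130+268/4.5)]
for z in(.01,.028,.05,.08):print(z,proj(c,px,z).round(4))
p=status.get_obs()["ee_pos"];print(p,"tip expected px side",fwd(c,p),"top",fwd(camera("top"),p))
print("panel corners FR,FL side",fwd(c,(.485,-.178,.035)),fwd(c,(.4474,.0426,.035)))
print("qpos",status.get_obs()["qpos"].round(4))
cv2.imwrite("pics/side3.png",c["image"][:,:,::-1])
```

```text
0.01 [[ 0.4782 -0.2088  0.01  ]]
0.028 [[ 0.4786 -0.176   0.028 ]]
0.05 [[ 0.4792 -0.1359  0.05  ]]
0.08 [[ 0.48   -0.0812  0.08  ]]
[ 0.48112969 -0.11580422  0.02785802] tip expected px side [369.3 202.6] top [446.8 305.8]
panel corners FR,FL side [368.6 186.3] [384.4 240.9]
qpos [-3.1050e-01  3.5510e-01  1.8186e+00  5.0000e-04  9.6580e-01  1.0928e+00]
```

View pics/side3.png

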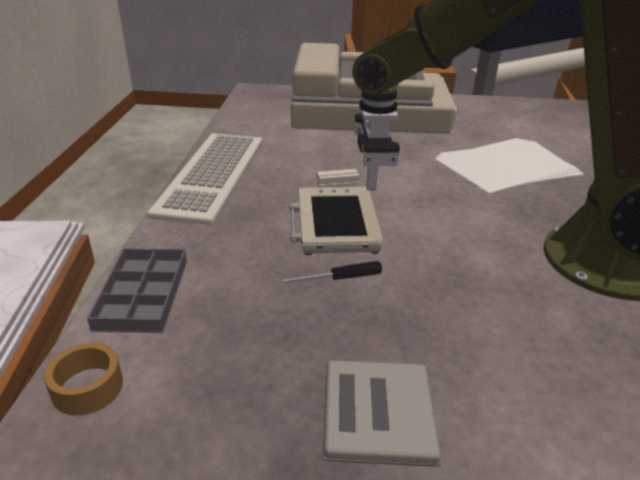

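Run:
```python
from h import *
c=camera("top");cv2.imwrite("pics/top3.png",c["image"][:,:,::-1])
o=status.get_obs();print(o["ee_pos"],o["force"],o["time_s"])
```

```text
[ 0.48113864 -0.11580464  0.02786107] [-0.53253908 -0.39708293 -0.59142489] 3.2
```

View pics/top3.png

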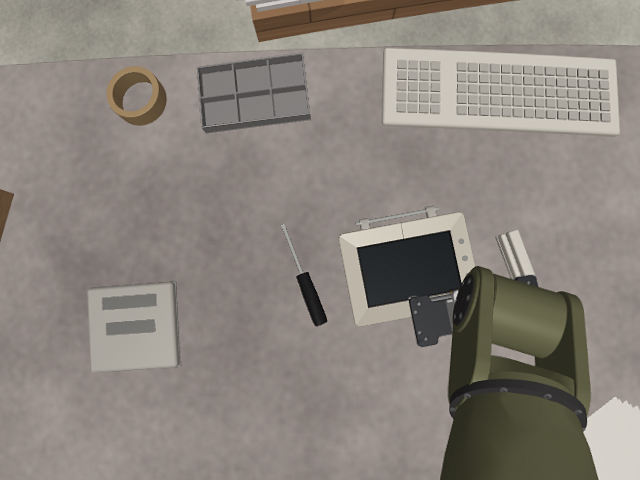

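Run:
```python
from h import *
def fwd(c,p):
    T=c["world_from_camera"];q=(np.array(p)-T[:3,3])@T[:3,:3];s=q[:2]/q[2];s=s*(1+c["k1"]*(s@s));return (s*[c["fx"],c["fy"]]+[c["cx"],c["cy"]]).round(1).tolist()
t=camera("top")
u=np.array([.9858,.1678]);v=np.array([-.1678,.9858])
for nm,dy,dz in(("nominal",0,0),("z+33",0,.033),("y-60",-.06,0)):
  for h in(.097,.14):
    print(nm,h,[fwd(t,[*(np.array([.481,-.116+dy])+a*u*.0375+b*v*.0885),.028+dz+h]) for a,b in((-1,1),(1,1),(1,-1),(-1,-1))])
```

```text
nominal 0.097 [[410.1, 343.3], [400.3, 294.1], [513.9, 272.3], [524.6, 321.0]]
nominal 0.14 [[415.1, 346.6], [404.6, 294.2], [525.3, 270.9], [536.8, 322.7]]
z+33 0.097 [[413.9, 345.8], [403.6, 294.2], [522.5, 271.3], [533.8, 322.3]]
z+33 0.14 [[419.5, 349.3], [408.4, 294.2], [535.1, 269.8], [547.2, 324.2]]
y-60 0.097 [[450.0, 342.6], [439.9, 293.4], [552.6, 271.5], [563.5, 320.0]]
y-60 0.14 [[457.6, 345.7], [446.8, 293.4], [566.3, 270.1], [578.0, 321.6]]
```

In the top view the body corners are at (418,346), (410,297) and (532,278). The lateral position is therefore right, but the body fits a tool about 33 mm higher than the reported z. The side view agrees, with the tip about 61–68 mm up. So the reported z is too low, and nothing has been touched. I'll descend by force and camera instead.

```bash
python3 -m jog '[[0,0,0.01,0,0,0,-1],[0,0,0.02,0,0,0,-1],[0,0,0.02,0,0,0,-1]]'
python3 - <<'E'
from h import *
print(status.get_obs()["qpos"].round(4))
c=camera("side")["image"]; R=cv2.resize(c[130:260,280:420],None,fx=4.5,fy=4.5); cv2.imwrite("pics/side4.png",R[:,:,::-1])
E
```

```text
time_s: 3.55
ee_pos: [0.4801, -0.1155, 0.006]
eef_rot: [-3.141, 0.0, 0.167]
force: [-0.3, 0.8, 1.0]
grip_width: 0.0005
[-3.1050e-01  3.9070e-01  1.8313e+00  5.0000e-04  9.2040e-01  1.0928e+00]
```

View pics/side4.png

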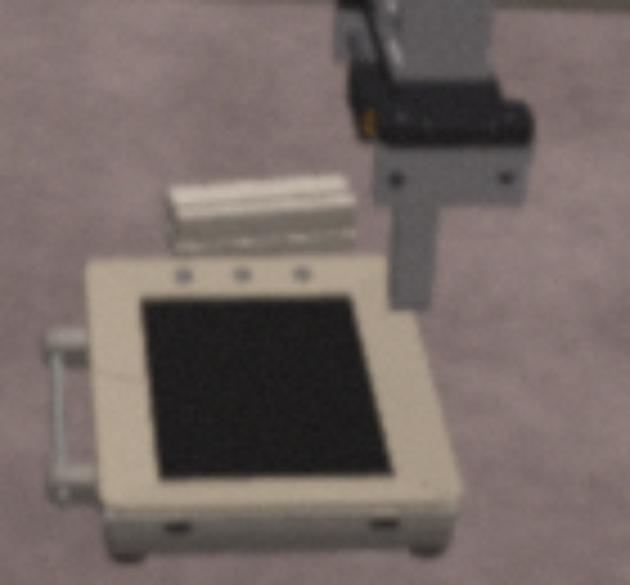

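```bash
cat >> h.py <<'E'
def fwd(c,p):
    T=c["world_from_camera"];q=(np.array(p)-T[:3,3])@T[:3,:3];s=q[:2]/q[2];s=s*(1+c["k1"]*(s@s));return (s*[c["fx"],c["fy"]]+[c["cx"],c["cy"]])
E
python3 - <<'E'
from h import *
c=camera("side")
for z in(.029,.034,.04,.045,.05):print(z,((fwd(c,(.4785,-.103,z))-[280,130])*4.5).round(1))
E
```

```text
0.029 [406.6 338.2]
0.034 [407.3 329.4]
0.04 [408.2 318.7]
0.045 [409.  309.8]
0.05 [409.7 300.8]
```

The tip sits at row 307, so it is really about 46 mm up against a reported 6 mm, an offset of about 40 mm. I'll continue in small steps and watch the force.

```bash
python3 -m jog '[[0,0,0.008,0,0,0,-1],[0,0,0.01,0,0,0,-1],[0,0,0.01,0,0,0,-1]]';python3 -m jog '[[0,0,0.001,0,0,0,-1],[0,0,0.002,0,0,0,-1],[0,0,0.002,0,0,0,-1]]'; python3 -m jog '[[0,0,0.001,0,0,0,-1],[0,0,0.002,0,0,0,-1],[0,0,0.002,0,0,0,-1]]'
```

```text
time_s: 3.95
ee_pos: [0.4806, -0.1156, -0.0031]
eef_rot: [-3.141, -0.0, 0.167]
force: [1.1, 1.0, 0.3]
grip_width: 0.0005
time_s: 4.25
ee_pos: [0.4811, -0.1157, -0.0044]
eef_rot: [3.141, -0.001, 0.167]
force: [-3.4, 1.0, 8.4]
grip_width: 0.0003
time_s: 4.55
ee_pos: [0.4814, -0.1158, -0.0051]
eef_rot: [3.141, -0.002, 0.167]
force: [-7.5, 1.5, 19.1]
grip_width: 0.0003
```

Run:
```python
from h import *
c=camera("side")["image"]; R=cv2.resize(c[130:260,280:420],None,fx=4.5,fy=4.5,interpolation=2); cv2.imwrite("pics/side5.png",R[:,:,::-1])
o=status.get_obs();print(o["force"],o["moment"],o["tau"])
```

```text
[-7.01671141  1.67900923 18.21738303] [0.31806237 1.39050785 0.0108603 ] [-1.28085163e-02 -4.32101583e+01 -2.51962745e+01  1.45909013e-01
 -2.01694541e+00  1.75231701e-02]
```

View pics/side5.png

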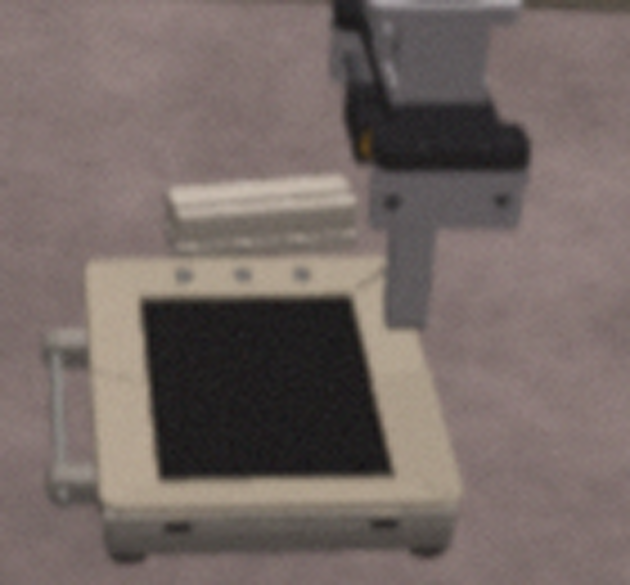

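Seam steps have appeared at (372,275) and (400,373), and the force rises stiffly. That suggests front_right snapped between reported z 0.006 and -0.003, with home contact at about -0.004 (offset about 33 mm). I'll lift, move to front_left and look.

```bash
sed -i 's/z=float(sys.argv\[2\])/z=float(sys.argv[2])-.033/' go.py; python3 -m jog '[[0,0,-0.015,0,0,0,-1],[0,0,-0.025,0,0,0,-1],[0,-0.05,-0.025,0,0,0,-1],[0,-0.1,-0.025,0,0,0,-1],[0,-0.1,-0.025,0,0,0,-1],[0,-0.1,-0.025,0,0,0,-1]]'; python3 go.py fl .036;  python3 - <<'E'
from h import *
c=camera("side")["image"]; R=cv2.resize(c[130:260,280:420],None,fx=4.5,fy=4.5,interpolation=2); cv2.imwrite("pics/side6.png",R[:,:,::-1])
E
```

```text
time_s: 5.2
ee_pos: [0.4649, -0.0166, 0.0201]
eef_rot: [3.141, -0.003, 0.169]
force: [0.4, -0.3, 0.1]
grip_width: 0.0003
t 5.2 target [ 0.4647 -0.0173  0.003 ] shift [-0.0004  0.0006  0.0171] turn [ 0.0005 -0.0017  0.0005] F [ 0.4 -0.3  0.1]
```

View pics/side6.png

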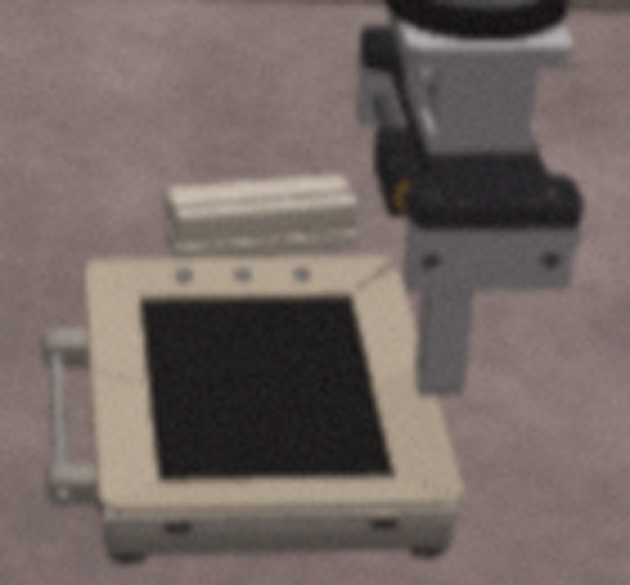

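The seam at (375,272) stays after release, so front_right is home. Pressing front_left.

```bash
python3 -m jog '[[0,0,0.015,0,0,0,-1],[0,0,0.018,0,0,0,-1],[0,0,0.02,0,0,0,-1],[0,0,0.022,0,0,0,-1]]'; python3 -m jog '[[0,0,0.001,0,0,0,-1],[0,0,0.002,0,0,0,-1],[0,0,0.002,0,0,0,-1]]';python3 -m jog '[[0,0,0.001,0,0,0,-1],[0,0,0.001,0,0,0,-1]]'
```

```text
time_s: 5.65
ee_pos: [0.4653, -0.0181, -0.0018]
eef_rot: [3.141, -0.003, 0.167]
force: [-0.4, -0.1, 1.1]
grip_width: 0.0003
time_s: 5.95
ee_pos: [0.4654, -0.0181, -0.0037]
eef_rot: [3.141, -0.003, 0.167]
force: [0.2, -0.1, -0.7]
grip_width: 0.0
time_s: 6.15
ee_pos: [0.4655, -0.018, -0.0043]
eef_rot: [3.141, -0.003, 0.167]
force: [-2.6, -0.0, 7.9]
grip_width: 0.0005
```

The contact pattern is the same: free at -0.0037, then firm at -0.0043. Lifting and going over the top to far_left.

```bash
python3 -m jog '[[0,0,-0.03,0,0,0,-1],[0,0,-0.04,0,0,0,-1],[0.05,0,-0.04,0,0,0,-1],[0.1,0,-0.04,0,0,0,-1],[0.15,0,-0.04,0,0,0,-1],[0.15,0,-0.04,0,0,0,-1],[0.15,0,-0.04,0,0,0,-1]]'; python3 go.py al .036;  python3 - <<'E'
from h import *
c=camera("side")["image"]; R=cv2.resize(c[130:260,280:420],None,fx=4.5,fy=4.5,interpolation=2); cv2.imwrite("pics/side7.png",R[:,:,::-1])
E
```

```text
time_s: 6.85
ee_pos: [0.613, 0.0071, 0.0348]
eef_rot: [3.141, -0.002, 0.167]
force: [0.3, 0.4, -1.2]
grip_width: 0.0005
t 6.85 target [0.6125 0.0079 0.003 ] shift [-0.0003 -0.0008  0.0318] turn [ 0.0004 -0.001  -0.0007] F [ 0.3  0.4 -1.2]
```

View pics/side7.png

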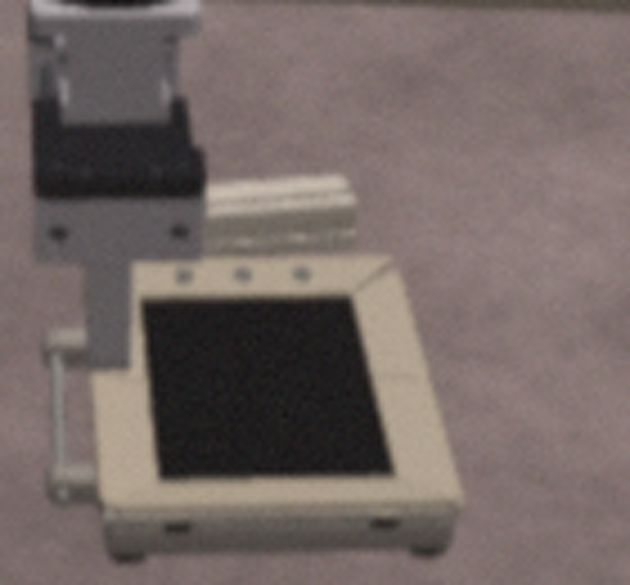

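```bash
python3 -m jog '[[0,-0.001,0.025,0,0,0,-1],[0,-0.001,0.031,0,0,0,-1],[0,-0.001,0.033,0,0,0,-1],[0,-0.001,0.035,0,0,0,-1],[0,-0.001,0.037,0,0,0,-1],[0,-0.001,0.038,0,0,0,-1]]'; python3 -m jog '[[0,0,0.001,0,0,0,-1],[0,0,0.001,0,0,0,-1]]';python3 -m jog '[[0,0,0.001,0,0,0,-1],[0,0,0.001,0,0,0,-1]]'
```

```text
time_s: 7.5
ee_pos: [0.6126, 0.0079, -0.002]
eef_rot: [3.141, -0.003, 0.167]
force: [0.3, 0.1, -0.4]
grip_width: 0.0006
time_s: 7.7
ee_pos: [0.6126, 0.0079, -0.003]
eef_rot: [3.141, -0.003, 0.167]
force: [0.7, 1.6, -0.1]
grip_width: 0.0007
time_s: 7.9
ee_pos: [0.6128, 0.0078, -0.0038]
eef_rot: [3.141, -0.003, 0.167]
force: [-0.3, -0.1, 2.9]
grip_width: 0.0007
```

```bash
python3 -m jog '[[0,0,0.001,0,0,0,-1],[0,0,0.001,0,0,0,-1]]';python3 -m jog '[[0,0,-0.02,0,0,0,-1],[0,0,-0.025,0,0,0,-1],[0,0.05,-0.025,0,0,0,-1],[0,0.1,-0.025,0,0,0,-1],[0,0.1,-0.025,0,0,0,-1],[0,0.1,-0.025,0,0,0,-1]]'; python3 go.py ar .036;  python3 - <<'E'
from h import *
c=camera("side")["image"]; R=cv2.resize(c[130:260,280:420],None,fx=4.5,fy=4.5,interpolation=2); cv2.imwrite("pics/side8.png",R[:,:,::-1])
E
```

```text
time_s: 8.1
ee_pos: [0.613, 0.0078, -0.0042]
eef_rot: [3.14, -0.004, 0.167]
force: [-3.8, -0.9, 8.5]
grip_width: 0.0007
time_s: 8.7
ee_pos: [0.6292, -0.0916, 0.0203]
eef_rot: [3.141, -0.003, 0.165]
force: [-0.4, 0.3, 0.1]
grip_width: 0.0009
t 8.7 target [ 0.6293 -0.0907  0.003 ] shift [ 0.0002 -0.0009  0.0173] turn [ 0.0006 -0.0021 -0.0021] F [-0.4  0.3  0.1]
```

View pics/side8.png

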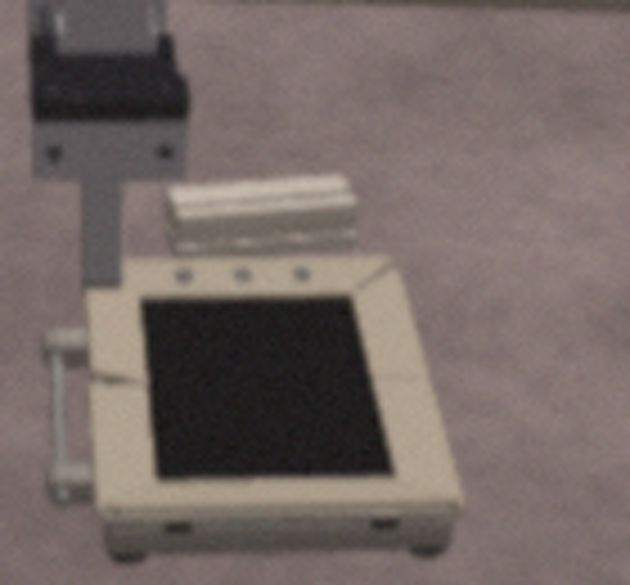

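The step at the far-side seam, (118,378), is now clear: far_left is down while far_right still stands. Pressing far_right.

```bash
python3 -m jog '[[0,-0.001,0.015,0,0,0,-1],[0,-0.001,0.018,0,0,0,-1],[0,-0.001,0.02,0,0,0,-1],[0,-0.001,0.022,0,0,0,-1],[0,-0.001,0.023,0,0,0,-1]]'; python3 -m jog '[[0,0,0.001,0,0,0,-1],[0,0,0.002,0,0,0,-1],[0,0,0.002,0,0,0,-1]]';python3 -m jog '[[0,0,0.001,0,0,0,-1],[0,0,0.001,0,0,0,-1]]'
```

```text
time_s: 9.25
ee_pos: [0.629, -0.0893, -0.0029]
eef_rot: [3.141, -0.003, 0.167]
force: [0.3, 0.6, 0.3]
grip_width: 0.0004
time_s: 9.55
ee_pos: [0.6292, -0.0893, -0.0042]
eef_rot: [3.141, -0.003, 0.167]
force: [-3.1, -0.5, 6.3]
grip_width: 0.0007
time_s: 9.75
ee_pos: [0.6293, -0.0893, -0.0043]
eef_rot: [3.141, -0.004, 0.167]
force: [-4.2, 2.2, 9.6]
grip_width: 0.0004
```

Now lift and turn for the right end.

```bash
python3 -m jog '[[0,0,-0.03,0,0,0,-1],[0,0,-0.05,0,0,0,-1],[0,0,-0.05,0,0,0,-1]]'; python3 go.py re .060;  python3 - <<'E'
from h import *
c=camera("side")["image"]; R=cv2.resize(c[130:260,280:420],None,fx=4.5,fy=4.5,interpolation=2); cv2.imwrite("pics/side9.png",R[:,:,::-1])
E
```

```text
time_s: 10.05
ee_pos: [0.6306, -0.0897, 0.0487]
eef_rot: [3.139, -0.008, 0.167]
force: [0.6, -0.5, -0.0]
grip_width: 0.0008
t 10.05 target [ 0.565  -0.1595  0.027 ] shift [-0.0766  0.0578  0.0213] turn [ 0.0055 -0.0028 -1.001 ] F [ 0.6 -0.5 -0. ]
```

View pics/side9.png

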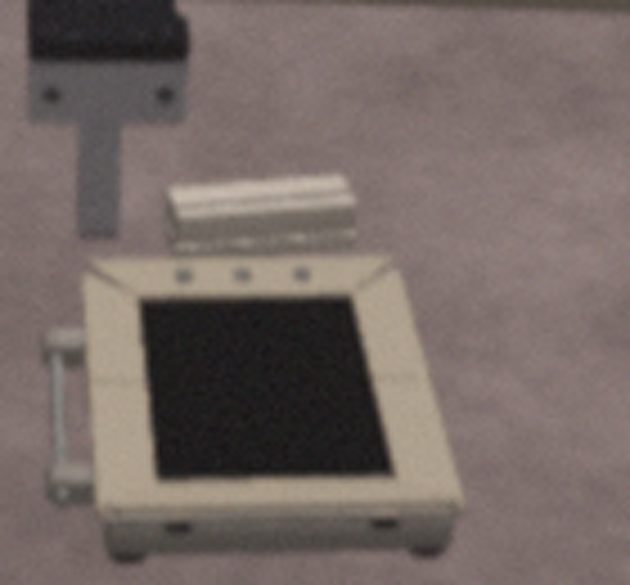

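The far seam at (118,378) is level again, and the right end now stands proud with steps at (110,270) and (375,272). Turning 90°.

```bash
python3 -m jog '[[-0.077,0.058,0,0,0,-1,-1],[-0.077,0.058,0,0,0,-1,-1],[-0.077,0.058,0,0,0,-1,-1],[-0.077,0.058,0,0,0,-1,-1],[-0.077,0.058,0,0,0,-1,-1],[-0.077,0.058,0,0,0,-1,-1],[-0.077,0.058,0,0,0,-1,-1],[-0.077,0.058,0,0,0,-1,-1],[-0.077,0.058,0,0,0,-1,-1],[-0.077,0.058,0,0,0,-1,-1],[-0.077,0.058,0.02,0,0,-1,-1],[-0.077,0.058,0.02,0,0,-1,-1],[-0.077,0.058,0.02,0,0,-1,-1]]'; python3 go.py re .029;  python3 - <<'E'
from h import *
c=camera("side")["image"]; R=cv2.resize(c[130:260,280:420],None,fx=4.5,fy=4.5,interpolation=2); cv2.imwrite("pics/side10.png",R[:,:,::-1])
E
```

```text
time_s: 11.4
ee_pos: [0.563, -0.1594, 0.0256]
eef_rot: [3.137, 0.001, 1.735]
force: [0.1, 0.2, -0.1]
grip_width: 0.0003
t 11.4 target [ 0.565  -0.1595 -0.004 ] shift [-0.0004  0.0018  0.0296] turn [ 0.0027  0.0006 -0.0027] F [ 0.1  0.2 -0.1]
```

View pics/side10.png

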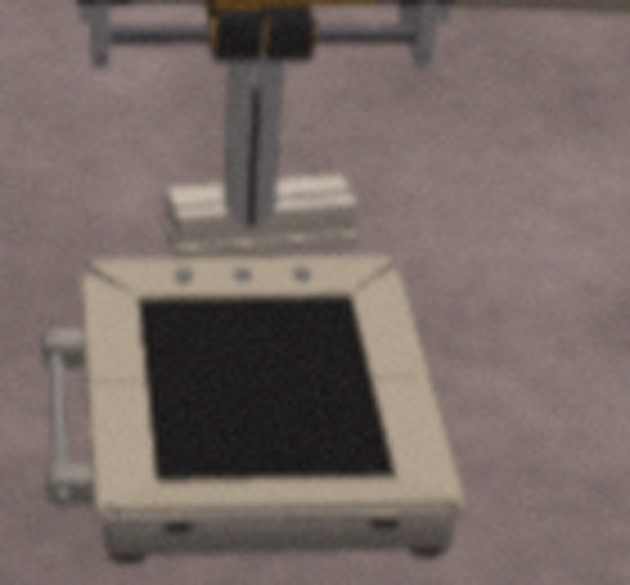

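```bash
python3 - <<'E'
from h import *
c=camera("side")
for y in(-.1515,-.1595,-.1675):print(y,((fwd(c,(.563,y,.0586))-[280,130])*4.5).round(1))
E
python3 -m jog '[[0,0.001,0.018,0,0,0,-1],[0,0.001,0.022,0,0,0,-1],[0,0.001,0.024,0,0,0,-1],[0,0.001,0.026,0,0,0,-1],[0,0.001,0.028,0,0,0,-1]]'; python3 -m jog '[[0,0,0.001,0,0,0,-1],[0,0,0.001,0,0,0,-1]]'
```

```text
-0.1515 [244.5 226.8]
-0.1595 [245.8 219.4]
-0.1675 [247. 212.]
time_s: 12.0
ee_pos: [0.5652, -0.1599, -0.0005]
eef_rot: [3.135, 0.003, 1.736]
force: [-2.5, -3.2, 5.7]
grip_width: 0.0003
time_s: 12.2
ee_pos: [0.5653, -0.1598, -0.0014]
eef_rot: [3.134, 0.003, 1.736]
force: [-0.1, 0.0, 0.7]
grip_width: 0.0006
```

Calibration holds: the tip was expected at row 226.8 and seen at about 226. The force dropped from 5.7 to 0.7 N at -0.0014, which looks like the snap. I'll press on to firm contact.

```bash
python3 -m jog '[[0,0,0.001,0,0,0,-1],[0,0,0.001,0,0,0,-1]]'; python3 -m jog '[[0,0,0.001,0,0,0,-1],[0,0,0.001,0,0,0,-1]]'; python3 -m jog '[[0,0,0.001,0,0,0,-1],[0,0,0.001,0,0,0,-1]]'
```

```text
time_s: 12.4
ee_pos: [0.5653, -0.1597, -0.0025]
eef_rot: [3.134, 0.003, 1.736]
force: [-0.4, -0.3, 1.0]
grip_width: 0.0005
time_s: 12.6
ee_pos: [0.5653, -0.1597, -0.0036]
eef_rot: [3.135, 0.003, 1.736]
force: [-0.2, -0.2, -0.9]
grip_width: 0.0003
time_s: 12.8
ee_pos: [0.5654, -0.1597, -0.0039]
eef_rot: [3.134, 0.003, 1.736]
force: [-3.7, 1.2, 8.4]
grip_width: 0.0001
```

Firm contact again. Lifting and crossing above the glass to the left end.

```bash
python3 -m jog '[[0,0,-0.03,0,0,0,-1],[0,0,-0.05,0,0,0,-1],[0.05,0,-0.05,0,0,0,-1],[0.1,0,-0.05,0,0,0,-1],[0.15,0,-0.05,0,0,0,-1],[0.2,0,-0.05,0,0,0,-1],[0.212,0,-0.05,0,0,0,-1],[0.212,0,-0.05,0,0,0,-1]]'; python3 go.py le .029;  python3 - <<'E'
from h import *
c=camera("side")["image"]; R=cv2.resize(c[130:260,280:420],None,fx=4.5,fy=4.5,interpolation=2); cv2.imwrite("pics/side11.png",R[:,:,::-1])
E
```

```text
time_s: 13.6
ee_pos: [0.53, 0.0508, 0.0456]
eef_rot: [3.134, 0.003, 1.738]
force: [0.8, -1.0, 0.7]
grip_width: 0.0007
t 13.6 target [ 0.5294  0.0495 -0.004 ] shift [-0.0011 -0.0012  0.0496] turn [ 0.0047  0.0018 -0.0006] F [ 0.8 -1.   0.7]
```

View pics/side11.png

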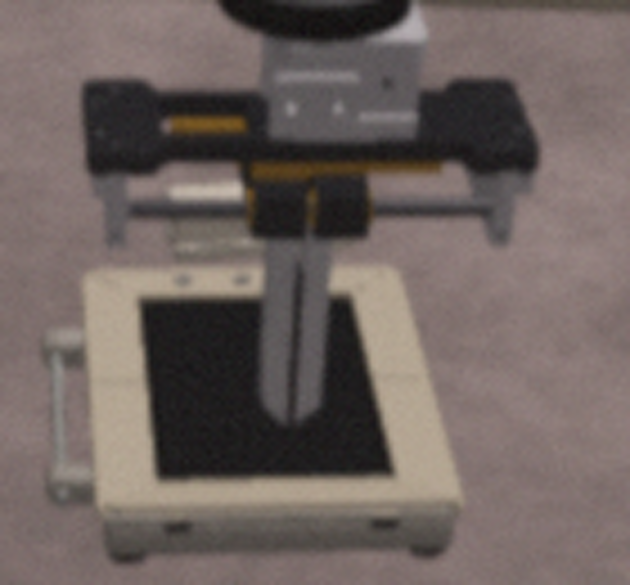

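The right end's corner seams are level, so it is home. Pressing the left end.

```bash
python3 -m jog '[[-0.001,-0.001,0.03,0,0,0,-1],[-0.001,-0.001,0.04,0,0,0,-1],[-0.001,-0.001,0.043,0,0,0,-1],[-0.001,-0.001,0.045,0,0,0,-1],[-0.001,-0.001,0.047,0,0,0,-1],[-0.001,-0.001,0.048,0,0,0,-1]]'; python3 -m jog '[[0,0,0.001,0,0,0,-1],[0,0,0.001,0,0,0,-1]]'; python3 -m jog '[[0,0,0.001,0,0,0,-1],[0,0,0.001,0,0,0,-1]]'
```

```text
time_s: 14.25
ee_pos: [0.5304, 0.0481, -0.0019]
eef_rot: [3.133, 0.003, 1.737]
force: [-0.1, 0.5, -0.0]
grip_width: 0.0005
time_s: 14.45
ee_pos: [0.5305, 0.0481, -0.0028]
eef_rot: [3.133, 0.003, 1.737]
force: [0.2, 0.4, 0.0]
grip_width: 0.0004
time_s: 14.65
ee_pos: [0.5307, 0.0482, -0.0037]
eef_rot: [3.132, 0.003, 1.737]
force: [-0.0, 1.1, 1.0]
grip_width: 0.0005
```

```bash
python3 -m jog '[[0,0,0.001,0,0,0,-1],[0,0,0.001,0,0,0,-1]]'; python3 -m jog '[[0,0,-0.03,0,0,0,-1],[0,0,-0.08,0,0,0,-1],[0,0,-0.13,0,0,0,-1],[-0.05,0,-0.17,0,0,0,-1],[-0.09,0.04,-0.17,0,0,0,-1],[-0.13,0.08,-0.17,0,0,0,-1],[-0.17,0.12,-0.17,0,0,0,-1],[-0.21,0.15,-0.17,0,0,0,-1],[-0.25,0.15,-0.17,0,0,0,-1],[-0.29,0.15,-0.17,0,0,0,-1],[-0.33,0.15,-0.17,0,0,0,-1],[-0.33,0.15,-0.17,0,0,0,-1],[-0.33,0.15,-0.17,0,0,0,-1]]';  python3 - <<'E'
from h import *
c=camera("side")["image"]; R=cv2.resize(c[130:260,280:420],None,fx=4.5,fy=4.5,interpolation=2); cv2.imwrite("pics/side12.png",R[:,:,::-1])
c=camera("top")["image"];cv2.imwrite("pics/top12.png",c[:,:,::-1])
_,k,r=glass("top",(335,490,205,330));print(r)
E
```

```text
time_s: 14.85
ee_pos: [0.5308, 0.0482, -0.0039]
eef_rot: [3.132, 0.003, 1.737]
force: [-3.8, 0.8, 10.2]
grip_width: 0.0006
time_s: 16.15
ee_pos: [0.7313, -0.2528, 0.1675]
eef_rot: [3.133, 0.002, 1.736]
force: [0.2, 0.7, -0.6]
grip_width: 0.0005
((547.2114868164062, -53.41334533691406), (106.85936737060547, 167.32205200195312), 9.593433380126953)
```

View pics/side12.png

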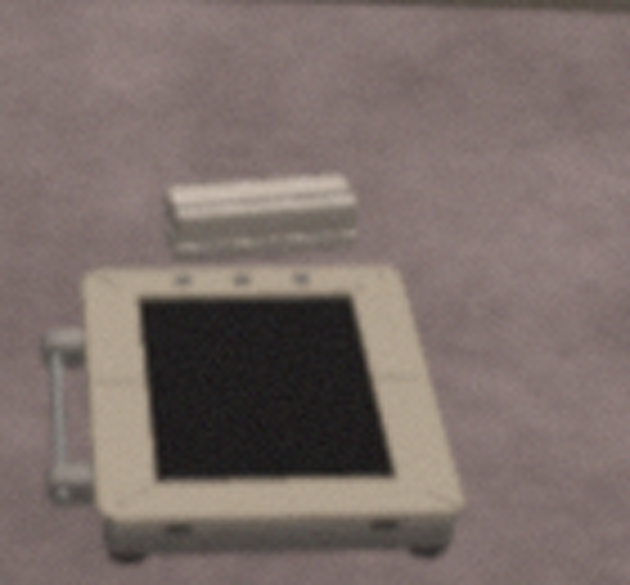

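View pics/top12.png

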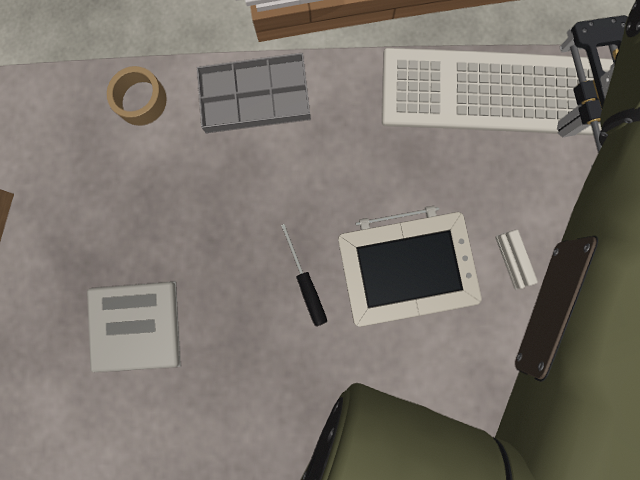

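In the side view all the seams are faint and level: corners (110,282), (360,285), (130,497), (430,495) and mid seams (118,380), (402,378). The top view shows the frame evenly shaded, with the driver, reader and adapter where they were. The hand is well clear.

```bash
python3 -c "
from station import ctrl;print(ctrl.hand_in())"
```

```text
the job is handed in; nothing more can be done
None
```

I pressed all six frame sections down with the shut fingertips: front right, front left, far left, far right, right end, then left end. I then took the hand away and handed the job in at about 16 s.

- **Sections home:** Each press ended in a firm stop at the same height, between about 8 and 19 N. The last pictures show every seam level and the frame evenly shaded. The snaps are judged from contact and pictures, as there was no direct reading of the joints.
- **Panel and other items:** The measured glass centre moved 0.3 mm and 0.07° at most, which is within measuring error. The glass was not pressed. The screwdriver, card reader and adapter look unmoved in the last top view; I compared them by eye and did not re-measure them. The hand ended about 0.2 m above the bench, touching nothing.
- **What disagreed:** The reported tool height was about 33 mm too low compared with both cameras and with the contact height. My first descent therefore stopped in the air. From then on I set the height by camera and force.
- **Heaviest press:** The first section took the most force, about 19 N down with 7.5 N sideways. It caused no visible shift.

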